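# Start the roller heater with its key

### The job

Take the blue-headed key from its white rest and push it fully home in the lock on the pink roller heater; the pins inside are sticky, so a little wiggling helps it down. Then turn the key a quarter turn clockwise, seen from above, to its stop and keep holding it there: the switch springs back if let go, so finish with the key still in the grip and turned. Leave the jar, the spray can and the loose roller where they stand.

Things in the scene. Friction and masses are not known exactly. Their poses are not given: they have to be found in the camera images.
- key_head (a point): Key standing upright in its rest, head up. Point: centre of its blue head, 26 mm wide (key x), 10 mm thick (key y, the way to grip it), 30 mm tall. z runs up along the key. Below the head a neck 8 mm across, then the collar. The key is alike turned half round about z: either way round fits. About 40 g.
- key_collar (a point): Centre of the underside of the key's steel collar (disc 28 mm across, 3 mm thick), 26 mm below the centre of the head. It lies on the lock plate when the key is fully home. Axes as the key's.
- key_tip (a point): Centre of the lower end of the key's bit, 50 mm below the centre of the head. The flat steel bit is 16 mm wide (key x), 4 mm thick (key y), 14 mm long, rounded at the end; above it a round stem 6 mm across runs 10 mm up to the collar.
- rest_top (a point): Centre of the top face of the white key rest, a fixed block 60 x 50 x 30 mm. The key stands in its slot (26 mm deep) with the collar lying on this face; it lifts straight out.
- lock_mouth (a point): Centre of the top of the steel lock plate (44 x 44 mm, 8 mm thick), 58 mm above the counter, on the fixed pink roller heater (240 x 340 mm, shell 50 mm high). z is up; the slot lies along x of this frame, 19 x 6.5 mm with a funnelled edge. The key goes straight down, bit's width along x. Rollers (tops 105 mm above the counter) begin 83 mm away, towards +x.
- lock_pins (a point): Point on the lock's axis amid the sticky spring pins, 16 mm below lock_mouth. Pairs of pins poke from both sides into the plug's slot (20 x 6 mm); the bit's end meets them 13 and 19 mm below lock_mouth. Pushed straight they resist with 10 to 20 N; with twists of 0.1 rad to and fro about z, 6 N is enough. Fully home the bit's end is 24 mm deep. The key turns only within 2 mm of home.
- plug (a joint): Angle of the lock plug, rad: 0 at rest (slot in line with the plate), grows clockwise seen from above, stop at 1.6. It springs back to 0 with 0.03 to 0.13 N m. The bit has some play in the plug: the plug lags the key by about 0.13 rad, so turn the key about 1.75 rad to reach the stop.
- jar_mid (a point): Centre of a bystander: amber jar 52 mm across, 50 mm tall, white lid, near the key rest.
- can_mid (a point): Centre of a bystander: plain metal spray can 48 mm across, 140 mm tall.
- roller_mid (a point): Centre of a bystander: loose brown hair roller with white ends, 37 mm across, 55 mm tall, standing on the counter.
There are look-alikes about, which are no part of the job. Leave any red or turquoise look-alike of the part that bears key_head alone. What is shaped like the part that bears rest_top but green is not meant.

How it is judged:
On the way, in this order (a step that is already met when the one before it is completed fails the run):
1. the key is lifted out of its rest (z of key_collar in the frame of rest_top above 0.03 m), for 0.05 s.
2. the key is fully home in the lock, before it is turned (z of key_collar in the frame of lock_mouth below 0.004 m and horizontal distance between key_collar and lock_mouth below 0.005 m and value of joint plug below 0.5 rad), for 0.05 s.
At the end, for the whole second after the job is handed in: The plug is held at more than 1.3 rad (about a quarter turn), the key fully home (collar within 4 mm of the plate, 5 mm of the lock's axis, under 0.2 rad off upright) and still gripped by the fingers with more than 1 N (value of joint plug above 1.3 rad and z of key_collar in the frame of lock_mouth below 0.004 m and horizontal distance between key_collar and lock_mouth below 0.005 m and angle between key_head's own z axis and vertical below 0.2 rad and contact force between the fingers and key above 1 N); the arm keeps its last pose, push and grip.
It fails at once if the jar, the can or the loose roller is moved more than 30 mm or knocked over (distance of any of jar_mid, can_mid, roller_mid from where it was at the start of the episode above 0.03 m or angle between any of jar_mid, can_mid, roller_mid's own z axis and vertical above 0.6 rad).
It also fails if it takes over 51 s, if anything falls off the work surface, if the arm or the gripper's body presses on something with over 40 N, if the wrist force passes 120 N, or if a joint passes its speed limit or range.

### The arm

A 6-joint arm with a two-finger parallel gripper is mounted at the origin on the work surface. World frame = base frame: x ahead of the robot, y to its left, z up, the work surface at z = 0. Lengths are in m, angles in rad, forces in N, time in s.
With the tool pointing down it reaches from about 0.35 to 0.775 m from the base axis. Payload 7.3 kg.
Tool frame: the origin (TCP) lies on the centre line of the jaws, within the pads' length; the fingertips stand 25 mm ahead of it and the grasp point (between the pads) lies 6 mm ahead of it; z points along the fingers, y is the direction in which the jaws open and shut (so a half turn about z gives the same grasp; the last joint's range is limited). The gripper opens to 92 mm and grips with 3 to 60 N. Pads are 19 mm wide; open, the fingers measure 130 mm over their backs; the gripper's body (75 mm by 190 mm) begins 47 mm behind the grasp point.
Start: joints at [0.993, 0.342, 1.524, -0, 1.275, -0.146], TCP at [0.22, 0.477, 0.252] pointing down, gripper open.
Joint ranges: [-2.53, 2.53], [-0.77, 2.02], [0.04, 2.7], [-1, 4.14], [0.28, 2.66], [-3.11, 3.11]. Speed limits (rad/s): [2.57, 2.57, 3.14, 3.14, 3.14, 3.14].

### API

Orientations are given as [roll, pitch, yaw] about the fixed x, y, z axes, in that order (R = Rz(yaw) Ry(pitch) Rx(roll)).
In Python, from cell import telemetry, read_camera, workorder gives the robot as it stands.
- The arm moves only by the shell command python3 -m creep 'ROWS' [FORCE]. ROWS is JSON, one flat list of numbers, 5 for each row, row after row: the opening, from 0 (shut) to 1 (fully open), then the shift along the world's x, y, z in m, then the turn about the world's z in rad. A call has 1 to 12 rows; each row shifts and turns the pose as measured when the row begins; what a row does not reach is not made up. A row lasts 1/8 s, in which the tool goes at most 62.5 mm and 10.7 degrees, less where a joint would pass 70% of its speed; a pose out of reach is approached as far as the arm can. A call is refused whole if a number of a shift passes 0.0625 or a number of a turn 0.188, either way. A call with a gripper value outside its range is refused whole. The fingers move at their own pace and stop on an object; FORCE is the grip in N (left out, the last holds). Time passes only in rows, so rows that do not move let the fingers close. It gives the time, the measured TCP pose, the force and the opening at its end, in the units of the state.
- telemetry.observe(): the state, without advancing time (a new reading comes with each control period).
- read_camera(name): name is "scene" or "top"; returns a dict with "image" (420x560x3 uint8, red, green, blue), "fovy" (degrees; the focal length in pixels is half the picture's height over the tangent of half this angle, whatever the lens; pixels are square), "cx", "cy" (the principal point, pixels), "distortion" ([k1, k2, p1, p2, k3] as OpenCV has them; the pictures are not rectified), "R" (3x3) and "t" (3): a world point X has camera coordinates R X + t. Camera axes: x right, y down, z forward; pixel columns grow to the right and rows downward; lengths in m; the calibration is good to about 2 mm. A picture is of the moment at which its call begins. There is no depth.
- workorder.hand_in(): hands the job in, once; it reports no verdict.
The state is a dict: "time": time; "qpos": joint angles; "qvel": joint speeds; "joint_efforts": joint torques, N m; "tool_pos": TCP position; "tool_rot": TCP orientation; "contact_force": force on the tool from outside, world axes, zero at the start; "torque": the same for the moment, N m; "opening": finger opening in m.
Only numpy, scipy, OpenCV 4.12 (cv2) and the standard library are available. Lean on these libraries where they do the work, as an engineer would, in place of code of your own. Each camera call takes 0.05 s, during which the arm holds its last target.

## Working session

There is one attempt and no reset: what is moved stays moved. The work goes in short steps, Python scripts to look and compute and a shell command to move; the robot and the scene stay as the last step left them, time stands still between calls to the robot, and variables do not carry over. Pictures are saved under pics/ and viewed, and the job is handed in when it is done.

```bash
mkdir -p pics; ls
python3 - <<'E'
from cell import telemetry, read_camera
import cv2,numpy as np
print(telemetry.observe())
for n in("scene","top"):
    c=read_camera(n); cv2.imwrite(f"pics/{n}0.png",c["image"][:,:,::-1])
    print({k:(np.round(v,4).tolist() if k!="image" else 0) for k,v in c.items()})
E
```

```text
pics
{'time': 0.0, 'qpos': array([ 9.93022939e-01,  3.42742344e-01,  1.52505241e+00,  7.16235638e-06,
        1.27538434e+00, -1.46059171e-01]), 'qvel': array([2.33498757e-04, 4.23764912e-04, 3.32648795e-05, 1.31339315e-03,
       1.66551395e-03, 2.85607093e-05]), 'joint_efforts': array([-1.75122317e-03, -4.31239629e+01, -2.44221872e+01,  7.16068083e-02,
        5.57091774e-02, -1.57018653e-04]), 'tool_pos': array([0.21947124, 0.47650652, 0.2510224 ]), 'tool_rot': array([-3.14002410e+00, -2.37667344e-04,  2.70987616e+00]), 'contact_force': array([ 0.30027638,  0.24456202, -0.7076064 ]), 'torque': array([0.01982644, 0.0087731 , 0.00999747]), 'opening': 0.09146760459714301}
{'image': 0, 'fovy': 48.8295, 'cx': 273.1407, 'cy': 208.7543, 'distortion': [-0.0177, 0.0, 0.0, 0.0, 0.0], 'R': [[-0.8419, 0.5394, -0.0173], [0.3914, 0.5881, -0.7078], [-0.3716, -0.6027, -0.7062]], 't': [0.4355, -0.1168, 1.3894]}
{'image': 0, 'fovy': 43.0577, 'cx': 281.7913, 'cy': 208.1442, 'distortion': [-0.0482, 0.0, 0.0, 0.0, 0.0], 'R': [[0.0161, -0.9999, 0.0042], [-0.9972, -0.0163, -0.0732], [0.0733, -0.003, -0.9973]], 't': [-0.0383, 0.4754, 1.6552]}
```

View pics/scene0.png

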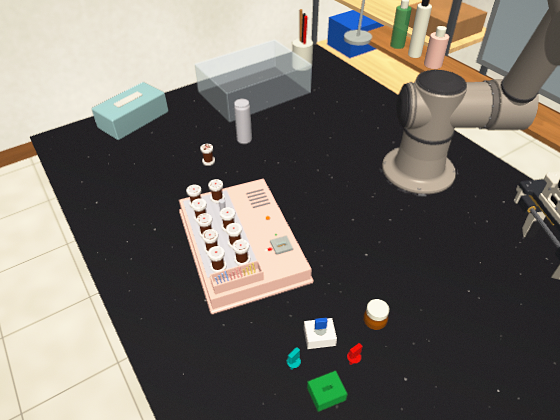

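View pics/top0.png

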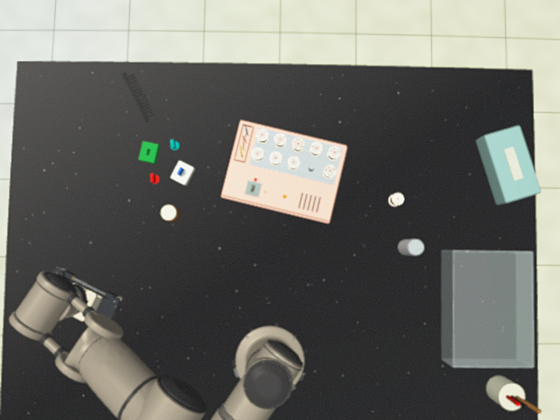

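Scene camera: white rest at about (320,333) with the blue head at (321,324), jar at (376,314), lock plate at (281,245). Top camera: rest at (182,173), plate at (253,188), jar at (168,213), roller at (396,199), can at (411,247). Next I enlarge both views.

Run:
```python
import cv2,numpy as np
s=cv2.imread("pics/scene0.png");t=cv2.imread("pics/top0.png")
f=lambda im,x,y,w,h,k:cv2.resize(im[y:y+h,x:x+w],None,fx=k,fy=k,interpolation=cv2.INTER_CUBIC)
a=f(t,160,155,50,37,8);b=f(t,230,165,50,37,8);c=f(s,295,305,50,37,8);d=f(s,256,225,50,37,8)
cv2.imwrite("pics/crop.png",np.vstack([np.hstack([a,b]),np.hstack([c,d])]))
```

```text
(no output)
```

View pics/crop.png

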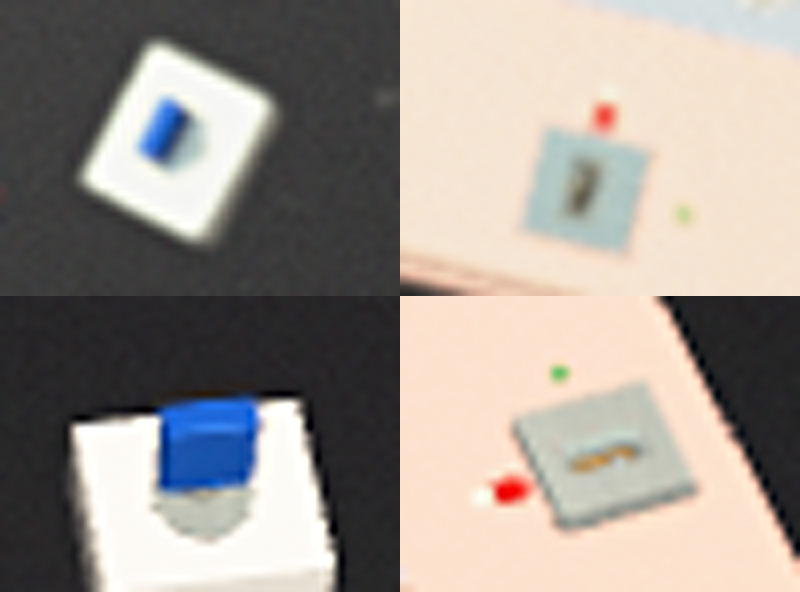

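```bash
cat > h.py <<'E'
import cv2,numpy as np
from cell import read_camera,telemetry
def cast(c,uv,z):
    uv=np.asarray(uv,float).reshape(-1,1,2)
    f=210/np.tan(np.radians(c["fovy"])/2)
    K=np.array([[f,0,c["cx"]],[0,f,c["cy"]],[0,0,1]])
    n=cv2.undistortPoints(uv,K,np.array(c["distortion"]))[:,0]
    R=np.array(c["R"]);o=-R.T@np.array(c["t"])
    d=np.c_[n,np.ones(len(n))]@R
    return (o+d*((z-o[2])/d[:,2])[:,None])[:,:2]
def big(m,box):
    x,y,w,h=box;mm=np.zeros(m.shape,np.uint8);mm[y:y+h,x:x+w]=m[y:y+h,x:x+w]
    cs,_=cv2.findContours(mm,cv2.RETR_EXTERNAL,cv2.CHAIN_APPROX_NONE)
    return max(cs,key=cv2.contourArea)[:,0]
def hue(c):
    return [a.astype(int) for a in cv2.split(cv2.cvtColor(c["image"],cv2.COLOR_RGB2HSV))]
def rect(P):
    (c,s,a)=cv2.minAreaRect((P*1000).astype(np.float32)); return np.round(np.array(c),1),np.round(s,1),round(a,1)
E
python3 - <<'E'
from h import *
T=read_camera("top");S=read_camera("scene")
for n,c,br,bp in(("top",T,(160,155,50,37),(230,165,50,37)),("scene",S,(295,305,50,45),(256,225,50,37))):
    H,s,v=hue(c)
    w=((s<40)&(v>(195 if n=="top" else 235)))|((H>95)&(H<130)&(s>30)&(v>60))
    print(n,"rest",rect(cast(c,big(w.astype(np.uint8),br),.03)))
    b=((H>100)&(H<130)&(s>120)).astype(np.uint8)
    for z in(.041,.056,.071):print(" head",z,rect(cast(c,big(b,br),z)))
    # plate: greyish blue vs pink
    im=c["image"].astype(int)
    p=((im[...,0]-im[...,2])<5).astype(np.uint8) if n=="top" else (((im[...,0]-im[...,2])<12)).astype(np.uint8)
    cs=big(p,bp);print(" plate",rect(cast(c,cs,.058)), cs.min(0),cs.max(0))
    # slot dark
    x,y,w_,h=bp
    sl=((v<(130 if n=="top" else 150))).astype(np.uint8)
    sb=(245,183,15,12) if n=="top" else (274,238,15,14)
    try:
        cs=big(sl,sb);print(" slot",rect(cast(c,cs,.058)),cs.mean(0))
    except Exception as e:print(e)
    print(v[sb[1]:sb[1]+sb[3],sb[0]:sb[0]+sb[2]])
E
```

```text
top rest (array([582.7, 285.7]), array([52.6, 61.8]), 64.4)
 head 0.041 (array([585.1, 288.7]), array([ 8.5, 19.6]), 65.2)
 head 0.056 (array([583. , 285.8]), array([ 8.4, 19.4]), 65.2)
 head 0.071 (array([580.9, 283. ]), array([ 8.3, 19.2]), 65.2)
 plate (array([533.,  60.]), array([38.8, 39. ]), 77.1) [246 181] [260 195]
 slot (array([531.9,  60.1]), array([ 2.9, 15.6]), 72.8) [252.6 188.5]
[[246 245 223 204 205 203 198 198 200 199 204 206 204 207 211]
 [247 242 215 203 203 202 189 179 184 189 194 201 202 203 198]
 [247 234 206 200 201 197 173 158 150 164 187 196 200 203 201]
 [246 228 201 199 201 196 170 148 129 144 181 199 201 203 200]
 [245 221 199 200 202 193 170 150 122 138 180 201 199 198 200]
 [242 215 201 201 202 187 157 132 112 149 188 200 197 197 197]
 [234 205 200 199 201 177 138 104 109 164 195 201 198 195 195]
 [226 201 198 199 195 175 133 105 132 179 196 201 199 194 203]
 [220 197 195 197 192 172 149 129 164 190 200 200 196 198 215]
 [214 201 197 198 193 187 176 173 183 195 197 199 201 196 223]
 [214 198 197 198 198 198 195 191 193 195 197 198 196 194 234]
 [237 229 2
[... 628 characters left out ...]
7 201]
 [202 201 199 199 197 199 203 201 206 207 205 206 195 197 200]
 [201 201 201 202 200 204 207 208 214 213 211 206 192 198 199]
 [202 205 205 208 208 212 212 197 182 166 162 169 184 189 198]
 [203 198 199 208 188 182 165 165 176 181 174 139 170 184 198]
 [204 203 193 173 177 187 198 183 172 195 183 178 193 196 199]
 [204 206 193 170 179 181 189 191 195 205 199 200 201 198 199]
 [207 205 202 198 198 197 197 200 202 202 201 203 202 198 198]
 [183 205 204 204 206 205 203 200 199 202 202 202 203 202 199]
 [154 206 206 204 204 204 204 203 198 202 205 203 197 185 175]
 [174 182 205 206 205 205 204 205 198 189 181 172 161 154 148]
 [238 171 207 207 208 201 187 179 161 158 153 149 153 188 223]]
```

Run:
```python
from h import *
T=read_camera("top");S=read_camera("scene")
def up(c,box,k=8):
    x,y,w,h=box;im=cv2.resize(c["image"][y:y+h,x:x+w],None,fx=k,fy=k,interpolation=cv2.INTER_CUBIC).astype(int)
    return im,lambda p:(np.asarray(p,float)+.5)/k-.5+np.array([x,y])
def cont(m):
    m=cv2.morphologyEx(m.astype(np.uint8),cv2.MORPH_OPEN,np.ones((15,15)))
    cs,_=cv2.findContours(m,cv2.RETR_EXTERNAL,cv2.CHAIN_APPROX_NONE);return max(cs,key=cv2.contourArea)[:,0]
im,f=up(T,(240,175,26,26))
d=im[...,0]-im[...,2];print(d[4,60],d[60,100],d[100,40], d[::16,::16])
for th in(5,10):
    print("top plate",th,rect(cast(T,f(cont(d<th)),.058)))
im,f=up(S,(264,228,36,32))
d=im[...,0]-im[...,2];print(d[::20,::20])
for th in(15,20):
    q=cont(d<th);h=cv2.convexHull(q)
    a=cv2.approxPolyDP(h,12,True)[:,0];print("scene",th,f(a).round(1).tolist(),(cast(S,f(a),.058)*1000).round(1).tolist())
# heater shell
H,s,v=hue(T)
im=T["image"].astype(int);m=cv2.morphologyEx(((v>110)).astype(np.uint8),cv2.MORPH_CLOSE,np.ones((9,9)))
print("heater",rect(cast(T,big(m,(205,105,160,130)),.05)))
im,f=up(T,(165,155,35,37))
for th in(120,150,180):print("top rest",rect(cast(T,f(cont(im.max(2)>th)),.03)))
# scene rest
im,f=up(S,(295,312,48,42))
for th in (120,):
    h=cv2.convexHull(cont(im.max(2)>th));a=cv2.approxPolyDP(h,14,True)[:,0];print("scene rest",f(a).round(1).tolist(),(cast(S,f(a),.03)*1000).round(1).tolist())
```

```text
37 -12 40 [[ 34  36  36  34  35  38  36  36  29  34  36  35  35]
 [ 36  34  34  36  35  35  34  40  28  32  36  36  37]
 [ 32  34  35  37  36  39  34  79 162  42  35  35  36]
 [ 35  34  34  38  25  17  32  71 104  42  36  35  37]
 [ 33  34  35  39   1 -20 -16 -19  -2  13  32  37  36]
 [ 33  34  34  38  -7 -15  -3   4  -8 -19 -14  46  35]
 [ 34  34  34  34 -17 -12   8  15  -8 -17   2  42  35]
 [ 34  34  37  22 -19  -7  26   8 -13 -18  23  40  35]
 [ 34  35  38   3 -18  -3  18   0 -13 -20  35  37  44]
 [ 35  36  38  -3 -19 -10 -11  -8 -14 -13  46  36  43]
 [ 35  34  37  39  41  24   5 -10 -20   1  41  34  35]
 [ 32  32  33  36  37  37  45  46  38  41  41  37  36]
 [ 54  52  45  37  35  35  35  34  37  34  34  37  34]]
top plate 5 (array([532.9,  60.1]), array([39.8, 39.7]), 77.2)
top plate 10 (array([532.9,  60.2]), array([40.5, 40.4]), 77.2)
[[ 45  46  46  48  46  46  47  46  45  46  48  -4   0  -1   0]
 [ 45  46  48  46  46  46  47  45  45  45  42  34  -1   0  -1]
 [ 46  46  46  44  46  56  46  48  46  47  46  56 -11   0   0]
 [ 46  47  44  46  51  54  46  47  47  35  47  47  32  -3 
[... 555 characters left out ...]
 46  46  47  47]]
scene 15 [[286.2, 236.3], [291.6, 249.2], [275.8, 253.2], [270.7, 240.3]] [[507.3, 45.5], [519.4, 86.7], [557.4, 76.3], [545.9, 35.5]]
scene 20 [[286.3, 236.1], [291.7, 249.3], [275.8, 253.3], [270.4, 240.2]] [[506.6, 45.0], [519.4, 87.1], [557.6, 76.6], [546.2, 34.8]]
heater (array([589.6, -35. ]), array([348.6, 254.2]), 77.2)
top rest (array([582.5, 285. ]), array([59.5, 66.4]), 64.3)
top rest (array([582.6, 285.4]), array([56.9, 64.6]), 64.3)
top rest (array([582.7, 285.6]), array([54.7, 62.9]), 64.3)
scene rest [[331.8, 317.7], [336.4, 336.7], [335.4, 345.2], [307.2, 348.6], [303.7, 320.7]] [[542.0, 275.2], [562.0, 316.8], [575.8, 331.1], [629.0, 305.3], [597.2, 247.8]]
```

The rest centre is at about (582.6, 285.6) mm with key x at −25.7°. The lock is at about (532.7, 60.2) mm with its slot at −12.8°. The tool yaw is already within 1° of the grasp yaw, so I move over the key.

```bash
python3 -m creep '[0.5,0.045,-0.024,0,0, 0.5,0.045,-0.024,0,0, 0.5,0.045,-0.024,0,0, 0.5,0.045,-0.024,0,0, 0.5,0.045,-0.024,0,0, 0.5,0.045,-0.024,0,0, 0.5,0.045,-0.024,-0.03,0, 0.5,0.045,-0.024,-0.03,-0.01, 0.5,0,0,-0.03,0, 0.5,0,0,0,0]' 20; python3 -c "
from cell import telemetry as t;print(t.observe())"
```

```text
time: 1.55
tool_pos: [0.5901, 0.2768, 0.1583]
tool_rot: [3.14, 0.0, 2.702]
contact_force: [-1.1, -0.6, 1.2]
opening: 0.0457
{'time': 1.55, 'qpos': array([ 3.20659609e-01,  6.50445276e-01,  1.27187930e+00,  1.18369940e-03,
        1.21813860e+00, -8.10874948e-01]), 'qvel': array([-0.0207704 , -0.02037428, -0.07186884, -0.00667641,  0.00699138,
       -0.00407933]), 'joint_efforts': array([-6.95238523e-01, -5.62726700e+01, -2.32861108e+01, -2.02852119e-03,
       -2.94605931e-01, -9.86466184e-03]), 'tool_pos': array([0.59005675, 0.2768171 , 0.15829532]), 'tool_rot': array([3.14000917e+00, 5.30365073e-05, 2.70192263e+00]), 'contact_force': array([-1.06672427, -0.57739807,  1.15166875]), 'torque': array([ 0.01752521,  0.03668562, -0.02807454]), 'opening': 0.0457028928746851}
```

```bash
python3 -m creep '[0.5,-0.0076,0.0087,-0.02,-0.008, 0.5,0,0,-0.02,0, 0.5,0,0,0,0, 0.5,0,0,0,0]' 20
```

```text
time: 2.05
tool_pos: [0.5838, 0.288, 0.1242]
tool_rot: [3.134, 0.006, 2.696]
contact_force: [-0.2, -0.6, 0.1]
opening: 0.0459
```

Run:
```python
from h import *
for n,(x,y,w,h) in(("top",(150,140,60,45)),("scene",(285,280,80,60))):
    c=read_camera(n);cv2.imwrite(f"pics/{n}1.png",cv2.resize(c["image"][y:y+h,x:x+w,::-1],None,fx=8,fy=8,interpolation=3))
```

```text
(no output)
```

View pics/scene1.png

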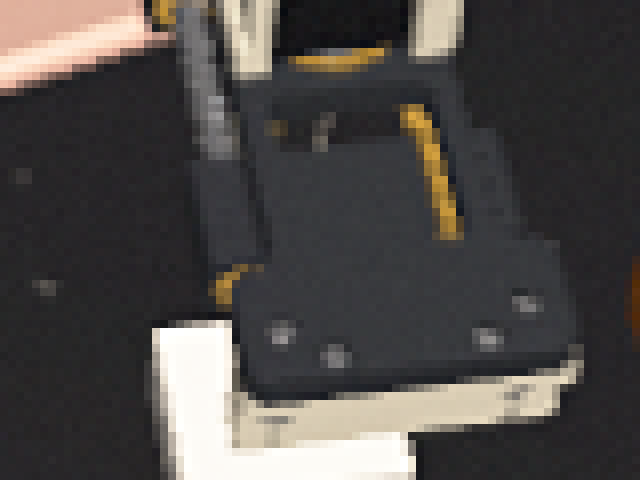

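```bash
python3 -m creep '[0.5,-0.0013,-0.0025,-0.015,-0.003, 0.5,0,0,0,0, 0.5,0,0,0,0]' 20; python3 -m creep '[0.5,0,0,-0.015,0, 0.5,0,0,0,0, 0.5,0,0,0,0]' 20
```

```text
time: 2.52
tool_pos: [0.5827, 0.2851, 0.109]
tool_rot: [3.133, 0.007, 2.692]
contact_force: [0.1, 0.7, -0.0]
opening: 0.0459
time: 2.9
tool_pos: [0.5826, 0.285, 0.0925]
tool_rot: [3.134, 0.007, 2.692]
contact_force: [-0.1, 0.1, 0.2]
opening: 0.046
```

```bash
python3 -m creep '[0.5,0,0.0005,-0.015,0, 0.5,0,0,0,0, 0.5,0,0,-0.013,0, 0.5,0,0,0,0, 0.5,0,0,0,0]' 20
```

```text
time: 3.52
tool_pos: [0.5826, 0.2856, 0.0623]
tool_rot: [3.134, 0.006, 2.692]
contact_force: [0.0, 0.2, -0.0]
opening: 0.046
```

```bash
python3 -m creep '[0,0,0,0.001,0, 0,0,0,0,0, 0,0,0,0,0, 0,0,0,0,0, 0,0,0,0,0, 0,0,0,0,0]' 30
```

```text
time: 4.28
tool_pos: [0.583, 0.2857, 0.0643]
tool_rot: [3.133, 0.007, 2.692]
contact_force: [-0.4, 0.0, 0.1]
opening: 0.0097
```

Gripped at an opening of 9.7 mm, which matches the head's 10 mm thickness. Next I lift straight up.

```bash
python3 -m creep '[0,0,0,0.015,0, 0,0,0,0.02,0, 0,0,0,0.025,0, 0,0,0,0.025,0, 0,0,0,0.03,0, 0,0,0,0,0, 0,0,0,0,0]' 40
python3 - <<'E'
from h import *
for n,(x,y,w,h) in(("top",(150,140,60,45)),("scene",(285,270,80,60))):
    c=read_camera(n);cv2.imwrite(f"pics/{n}2.png",cv2.resize(c["image"][y:y+h,x:x+w,::-1],None,fx=8,fy=8,interpolation=3))
E
```

```text
time: 5.15
tool_pos: [0.5828, 0.2858, 0.1873]
tool_rot: [3.131, 0.009, 2.692]
contact_force: [-0.4, -0.2, -0.2]
opening: 0.0099
```

View pics/scene2.png

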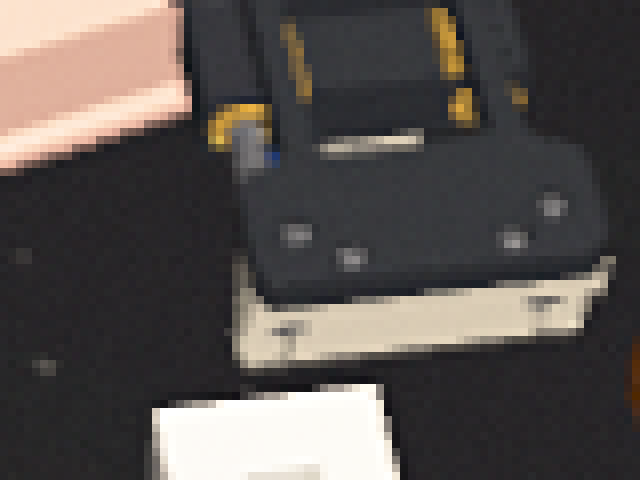

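```bash
python3 -m creep '[0,-0.010,-0.045,0,0.045, 0,-0.010,-0.045,0,0.045, 0,-0.010,-0.045,0,0.045, 0,-0.010,-0.045,0,0.045, 0,-0.010,-0.045,0,0.045, 0,0,0,0,0, 0,0,0,0,0]' 40
python3 - <<'E'
from h import *
for n,(x,y,w,h) in(("top",(160,155,100,45)),("scene",(295,305,50,45))):
    c=read_camera(n);cv2.imwrite(f"pics/{n}3.png",cv2.resize(c["image"][y:y+h,x:x+w,::-1],None,fx=8,fy=8,interpolation=3))
    if n=="scene": cv2.imwrite("pics/scene3b.png",cv2.resize(c["image"][180:280,220:340,::-1],None,fx=6,fy=6,interpolation=3))
E
```

```text
time: 6.12
tool_pos: [0.5277, 0.0552, 0.1795]
tool_rot: [3.135, -0.002, 2.925]
contact_force: [-0.8, 0.4, -0.6]
opening: 0.0098
```

View pics/scene3.png

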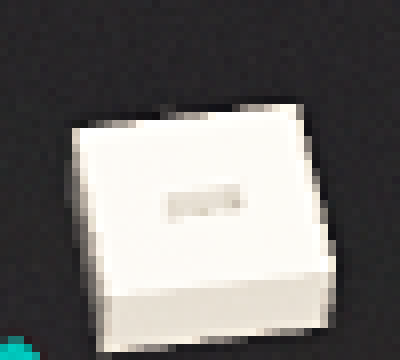

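View pics/scene3b.png

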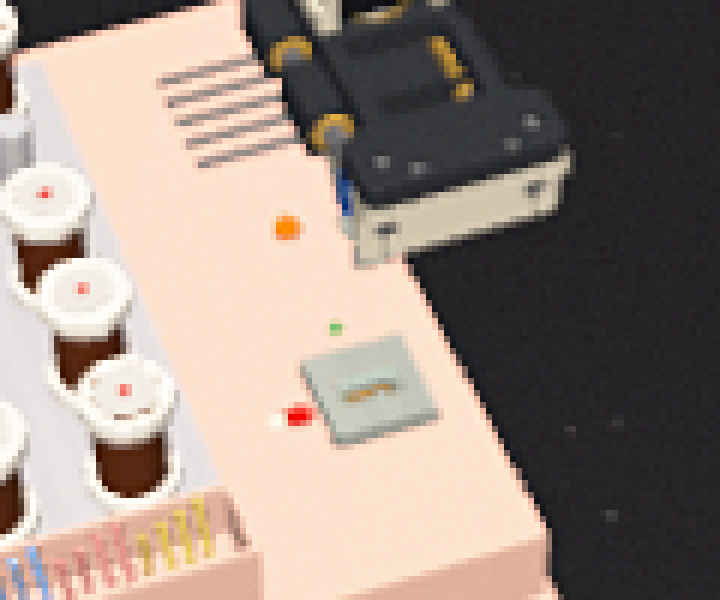

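View pics/top3.png

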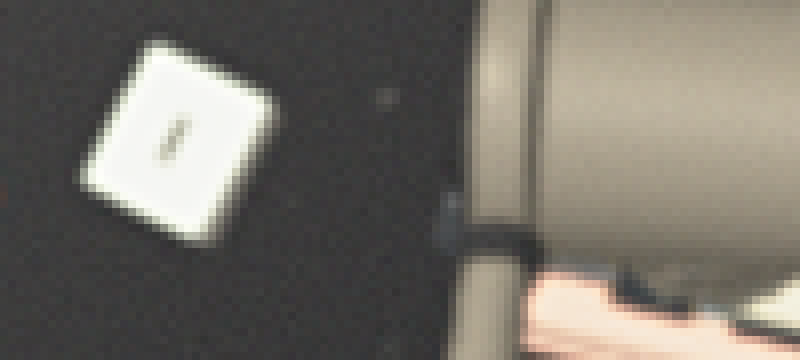

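Run:
```python
from h import *
T=read_camera("top");S=read_camera("scene")
print("rest slot top",cast(T,[181.1,172.0],.03)*1000,"scene",cast(S,[319.9,329.9],.03)*1000)
print("lock slot top",cast(T,[[252.1,187.9],[252.6,188.5]],.058)*1000,"scene",cast(S,[[280.9,244.4],[280.9,245.2]],.058)*1000)
def up(c,box,k=8):
    x,y,w,h=box;im=cv2.resize(c["image"][y:y+h,x:x+w],None,fx=k,fy=k,interpolation=cv2.INTER_CUBIC).astype(float)
    return im,lambda p:(np.asarray(p,float)+.5)/k-.5+np.array([x,y])
for c,b in((T,(177,166,9,12)),(S,(312,325,16,10))):
    im,f=up(c,b);g=np.clip(np.percentile(im.min(2),80)-im.min(2)-12,0,None);yy,xx=np.mgrid[:g.shape[0],:g.shape[1]]
    p=f([(g*xx).sum()/g.sum(),(g*yy).sum()/g.sum()]);print(p,cast(c,p,.03)*1000)
    sx=f(np.argwhere(g>15)[:,::-1]);print(rect(cast(c,sx,.03)))
```

```text
rest slot top [[583.56073958 287.24607268]] scene [[581.32888658 284.94496227]]
lock slot top [[533.87432221  61.84300302]
 [532.04483146  60.26815126]] scene [[532.35851986  60.07929216]
 [533.7480015   62.1925965 ]]
[181.18732945 171.9744411 ] [[583.64580826 286.97383649]]
(array([583.6, 287. ]), array([ 7.2, 19.3]), 63.4)
[320.332733   329.87565326] [[580.52754064 285.40165598]]
(array([580.9, 285.2]), array([ 7.2, 20.3]), 65.5)
```

```bash
python3 -m creep '[0,0.0053,0.0053,-0.02,-0.008, 0,0,0,-0.02,0, 0,0,0,0,0, 0,0,0,0,0, 0,0,0,0,0]' 40
python3 - <<'E'
from h import *
print(telemetry.observe()["tool_rot"])
c=read_camera("scene");cv2.imwrite("pics/scene4.png",cv2.resize(c["image"][195:270,240:340,::-1],None,fx=8,fy=8,interpolation=3)) 
c=read_camera("top");cv2.imwrite("pics/top4.png",cv2.resize(c["image"][150:225,210:310,::-1],None,fx=8,fy=8,interpolation=3))
E
```

```text
time: 6.95
tool_pos: [0.5347, 0.0648, 0.1404]
tool_rot: [3.134, 0.002, 2.924]
contact_force: [0.5, 0.2, -0.1]
opening: 0.0096
[3.13387045e+00 1.82992188e-03 2.92416817e+00]
```

View pics/scene4.png

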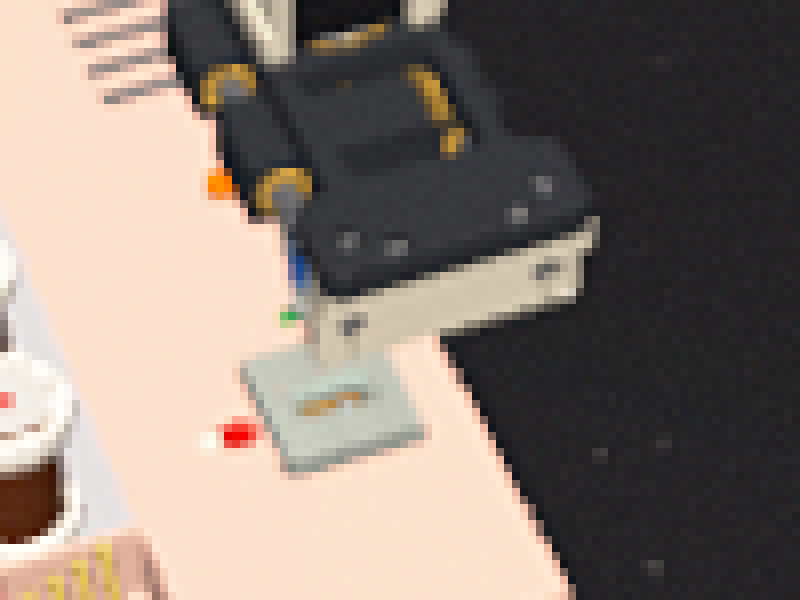

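View pics/top4.png

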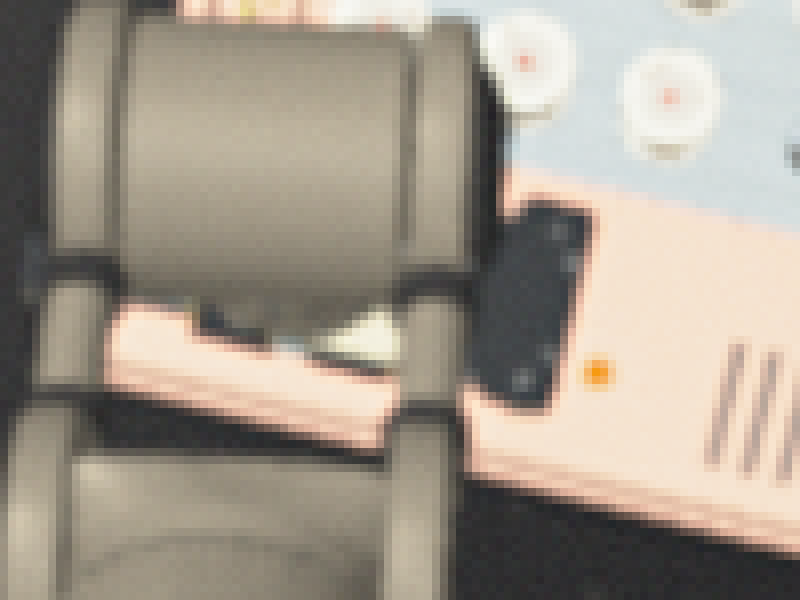

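```bash
python3 -m creep '[0,-0.0017,-0.0043,-0.008,-0.007, 0,0,0,0,0, 0,0,0,0,0]' 40
```

```text
time: 7.42
tool_pos: [0.533, 0.0598, 0.1324]
tool_rot: [3.134, 0.003, 2.916]
contact_force: [-0.5, 0.3, 0.0]
opening: 0.0097
```

```bash
python3 -m creep '[0,0,0.0006,-0.008,0, 0,0,0,0,0, 0,0,0,-0.006,0, 0,0,0,0,0]' 40; python3 -m creep '[0,0,0,-0.003,0, 0,0,0,0,0]' 40;  python3 -m creep '[0,0,0,-0.003,0, 0,0,0,0,0]' 40
```

```text
time: 7.92
tool_pos: [0.5329, 0.0604, 0.1172]
tool_rot: [3.134, 0.002, 2.916]
contact_force: [-0.2, -0.0, -1.1]
opening: 0.0096
time: 8.18
tool_pos: [0.533, 0.0605, 0.114]
tool_rot: [3.134, 0.003, 2.916]
contact_force: [1.0, -0.5, -0.7]
opening: 0.0099
time: 8.43
tool_pos: [0.5331, 0.0605, 0.1109]
tool_rot: [3.134, 0.003, 2.916]
contact_force: [0.3, 0.3, -0.7]
opening: 0.0099
```

It slides in freely, with the tip about 5 mm deep. I continue down to the pins.

```bash
python3 -m creep '[0,0,0,-0.003,0, 0,0,0,0,0]' 40;  python3 -m creep '[0,0,0,-0.003,0, 0,0,0,0,0]' 40
```

```text
time: 8.68
tool_pos: [0.5331, 0.0605, 0.1078]
tool_rot: [3.134, 0.003, 2.916]
contact_force: [-0.1, -0.2, -1.0]
opening: 0.0099
time: 8.93
tool_pos: [0.5333, 0.0602, 0.1047]
tool_rot: [3.134, 0.003, 2.916]
contact_force: [-0.5, 0.1, -0.3]
opening: 0.0097
```

```bash
python3 -m creep '[0,0,0,-0.002,0.1, 0,0,0,-0.002,-0.18, 0,0,0,-0.002,0.18, 0,0,0,-0.002,-0.18, 0,0,0,-0.002,0.1]' 55
```

```text
time: 9.55
tool_pos: [0.5341, 0.0589, 0.099]
tool_rot: [3.136, 0.008, 2.936]
contact_force: [-2.9, 1.0, 11.9]
opening: 0.01
```

```bash
python3 -m creep '[0,-0.0008,0.0012,-0.002,0.1, 0,0,0,-0.002,-0.18, 0,0,0,-0.002,0.18, 0,0,0,-0.002,-0.18, 0,0,0,-0.002,0.08]' 55
```

```text
time: 10.18
tool_pos: [0.5343, 0.0591, 0.0941]
tool_rot: [3.136, 0.013, 2.935]
contact_force: [-3.4, 1.2, 10.8]
opening: 0.0099
```

```bash
python3 -m creep '[0,-0.001,0.001,-0.002,0.08, 0,0,0,-0.002,-0.18, 0,0,0,-0.002,0.18, 0,0,0,-0.002,-0.12]' 55; python3 -m creep '[0,0,0,-0.001,0, 0,0,0,0,0]' 55
```

```text
time: 10.68
tool_pos: [0.5344, 0.0593, 0.0922]
tool_rot: [3.137, 0.018, 2.895]
contact_force: [-6.6, -0.9, 18.8]
opening: 0.0099
time: 10.92
tool_pos: [0.534, 0.0593, 0.0924]
tool_rot: [3.137, 0.018, 2.893]
contact_force: [-0.6, -0.6, -2.5]
opening: 0.0095
```

Run:
```python
from h import *
print(telemetry.observe()["tool_rot"],telemetry.observe()["qpos"])
c=read_camera("scene");cv2.imwrite("pics/scene5.png",cv2.resize(c["image"][210:270,250:330,::-1],None,fx=10,fy=10,interpolation=3))
```

```text
[3.13734723 0.01814781 2.89348991] [-3.23161708e-02  5.35574215e-01  1.70762387e+00  3.39309147e-04
  8.79758707e-01 -1.35526209e+00]
```

View pics/scene5.png

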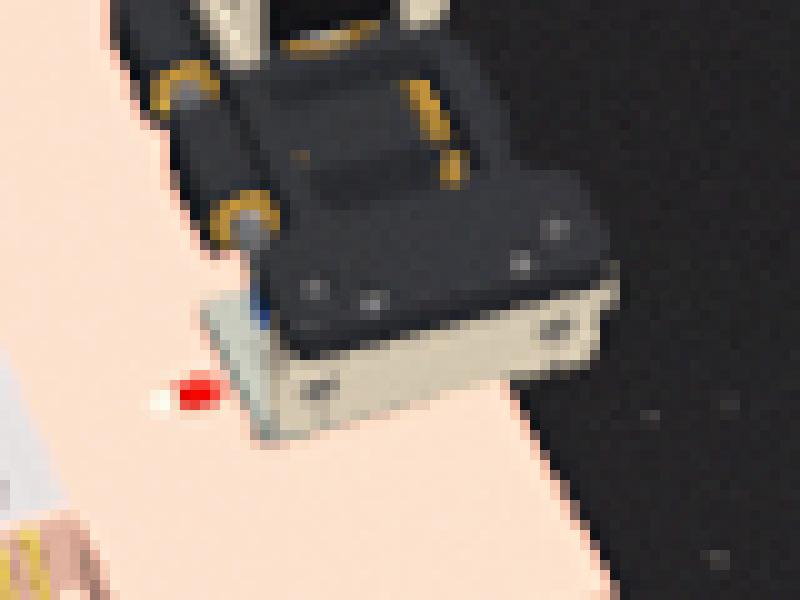

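```bash
python3 -m creep '[0,0,0.0005,-0.003,0.08, 0,0,0,-0.003,-0.12, 0,0,0,-0.003,0.05]' 55; python3 -c "
from cell import telemetry as t;o=t.observe();print(o['torque'],o['tool_rot'])"
```

```text
time: 11.35
tool_pos: [0.5344, 0.0593, 0.0921]
tool_rot: [3.138, 0.022, 2.904]
contact_force: [-10.8, -1.1, 28.5]
opening: 0.0095
[-0.29123187  2.23588833 -0.28442379] [3.13759671 0.02217396 2.90362449]
```

The key stops firmly at the expected home height (28 N at z = 0.092). Next I turn it clockwise.

```bash
python3 -m creep '[0,-0.0005,0.0005,0,-0.1, 0,0,0,-0.0005,-0.15, 0,0,0,-0.0005,-0.15, 0,0,0,-0.0005,-0.15]' 60; python3 -c "
from cell import telemetry as t;o=t.observe();print(o['torque'],o['qpos'])"
```

```text
time: 11.85
tool_pos: [0.5335, 0.059, 0.0926]
tool_rot: [3.139, 0.023, 2.339]
contact_force: [-2.5, -0.5, 7.0]
opening: 0.0094
[-0.23720907  0.70108427  0.11804672] [-0.02481772  0.53550054  1.70709624 -0.01856936  0.88061681 -0.78089702]
```

```bash
python3 -m creep '[0,0,0.0003,-0.001,-0.16, 0,0,0,-0.001,-0.16, 0,0,0,-0.001,-0.16, 0,0,0,-0.001,-0.16]' 60; python3 -c "
from cell import telemetry as t;o=t.observe();print(o['torque'],o['qpos'])"
```

```text
time: 12.35
tool_pos: [0.5329, 0.0588, 0.0924]
tool_rot: [3.14, 0.025, 1.68]
contact_force: [-3.6, -1.1, 11.2]
opening: 0.0095
[-0.30854354  1.0547454   0.12403726] [-0.01964369  0.54113865  1.69657398 -0.03115024  0.89930186 -0.10905904]
```

```bash
python3 -m creep '[0,0,0.0006,-0.001,-0.16, 0,0,0.0003,-0.001,-0.16, 0,0,0,-0.001,-0.16]' 60; python3 -c "
from cell import telemetry as t;o=t.observe();print(o['torque'],o['qpos'])"
```

```text
time: 12.72
tool_pos: [0.5322, 0.0591, 0.0924]
tool_rot: [3.14, 0.027, 1.186]
contact_force: [-3.9, -0.4, 11.7]
opening: 0.0096
[-0.1545806   0.98815415  0.13876382] [-0.01839707  0.54589955  1.6873327  -0.03217935  0.91708962  0.38637558]
```

```bash
python3 -m creep '[0,0,0,-0.001,-0.05]' 60; python3 -c "
from cell import telemetry as t;o=t.observe();print(o['torque'])"; python3 -m creep '[0,0.0004,0.0003,-0.001,-0.05]' 60; python3 -c "
from cell import telemetry as t;o=t.observe();print(o['torque'])"
```

```text
time: 12.85
tool_pos: [0.5321, 0.0592, 0.0924]
tool_rot: [3.14, 0.027, 1.133]
contact_force: [-5.1, 0.2, 11.4]
opening: 0.0098
[-0.09461682  0.93778802  0.18387252]
time: 12.98
tool_pos: [0.5321, 0.0594, 0.0924]
tool_rot: [3.141, 0.028, 1.083]
contact_force: [-5.6, -2.6, 12.9]
opening: 0.0102
[-0.64725344  1.23468445  0.39334721]
```

```bash
python3 -m creep '[0,0,0,-0.001,0, 0,0,0,-0.001,0]' 60
python3 - <<'E'
from h import *
o=telemetry.observe();print(o['torque'],o['tool_rot'])
c=read_camera("scene");cv2.imwrite("pics/scene6.png",cv2.resize(c["image"][200:272,240:340,::-1],None,fx=8,fy=8,interpolation=3)) 
c=read_camera("top");cv2.imwrite("pics/top6.png",c["image"][:,:,::-1])
o=telemetry.observe();print(o)
E
```

```text
time: 13.22
tool_pos: [0.5321, 0.0593, 0.0924]
tool_rot: [3.14, 0.028, 1.084]
contact_force: [-3.8, -0.4, 9.9]
opening: 0.0095
[-0.2171134   0.94055104  0.27204853] [3.13962777 0.02818287 1.08393886]
{'time': 13.325, 'qpos': array([-0.0177264 ,  0.54688418,  1.68546105, -0.03270976,  0.92049884,
        0.48902042]), 'qvel': array([-6.26554809e-04,  6.59052975e-04, -5.31231436e-05, -4.54187344e-04,
       -3.56217358e-04, -5.91328692e-04]), 'joint_efforts': array([ -0.29334281, -42.8092432 , -18.39653671,   0.34840599,
        -1.33279055,   0.30224282]), 'tool_pos': array([0.53210651, 0.05934883, 0.09241242]), 'tool_rot': array([3.13962784, 0.02818941, 1.08397263]), 'contact_force': array([-3.0152922 ,  0.62064857, 10.89705789]), 'torque': array([-0.21888457,  0.92078651,  0.26818281]), 'opening': 0.009890453957964524}
```

View pics/scene6.png

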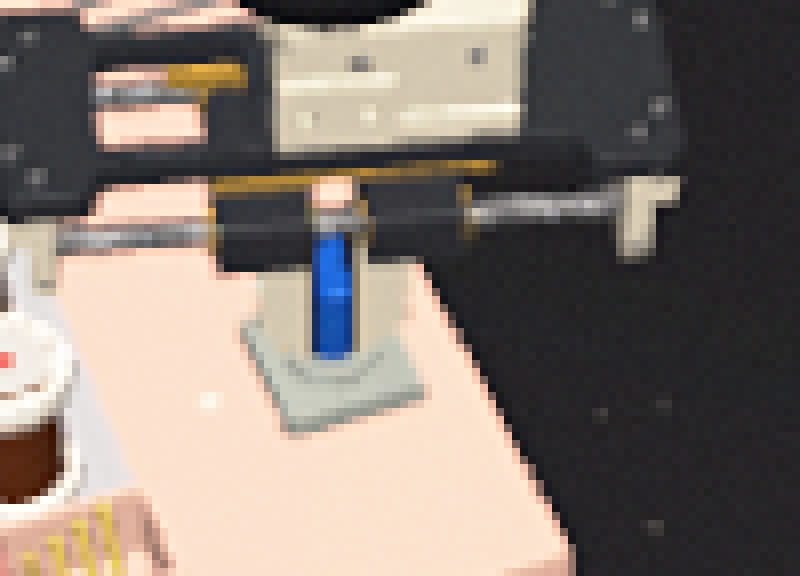

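View pics/top6.png

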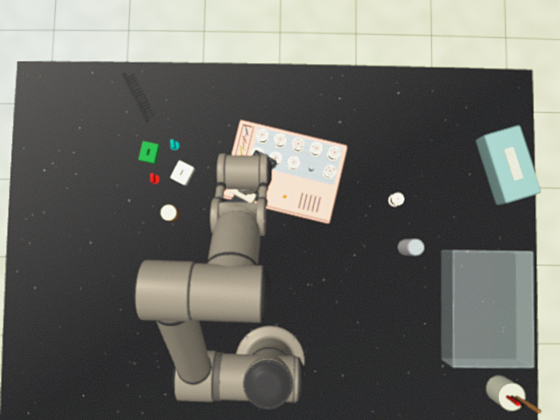

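The picture shows the collar flat on the plate at about (335,365) in the crop, with the blue head turned edge-on to the camera and held between the fingers. The jar (168,213), roller (396,199) and can (411,247) have not moved. I hand it in now.

```bash
python3 -c "
from cell import workorder,telemetry as t
print(workorder.hand_in());o=t.observe();print(o['time'],o['tool_pos'],o['tool_rot'],o['contact_force'],o['torque'],o['opening'])"
```

```text
the job is handed in; nothing more can be done
None
the job is handed in; nothing more can be done
```

The key is home in the lock, turned clockwise to its stop and still held in the grip. I handed the job in at 13.3 s; hand-in reports no verdict, so success is judged only from my own checks.

- **What I did:** I gripped the blue-headed key and lifted it from the white rest. I wiggled it down past the pins until it stopped firmly at 28 N, at the expected home height (tool at 92 mm). I then turned it about 1.83 rad clockwise and kept a 60 N grip and light downward push.
- **Last checks:** The twist on the wrist peaked at about 0.39 N m at the end of the turn and settled to 0.27, above the 0.13 the spring alone can give, which fits the stop. The push was about 11 N, the finger opening 9.9 mm, and the collar looked flat on the plate in the scene camera. The jar, can and loose roller look unmoved in the top view.
- **Small deviations:** The tool ended tilted about 0.03 rad and about 1 mm from my estimate of the lock's axis; both are inside the limits. I could not read the plug angle directly, so I inferred it from the tool's turn and the torque.

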